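# Release the brake of a revolving display stand, turn it to face the customers, lock it

## Task

Turn the revolving display stand so that its price card faces the customers squarely, straight across the counter and away from you: flick the brake pedal under the plate up to free it, turn the plate round by its brass rail to the nearest locking position, and push the pedal fully down again so that the plate is locked. The two stacked tins must stay standing in the middle of the plate, and everything else on the counter must stay where it is.

Things in the scene. Friction and masses are not known exactly. Their poses are not given: they have to be found in the camera images.
- stand: Revolving display stand fixed to the counter: white cast foot 188 mm across, column, and a round dark wooden plate (260 mm across, 12 mm thick, upper face 116 mm above the counter) that turns about the column with light friction when the brake is off. Origin: on the column's axis at counter height, z up; the brake pedal sticks out along the stand's own -x, roughly towards the robot.
- plate_centre (a point): Centre of the plate's upper face; its axes turn with the plate: z up, +x points to the white price card (62 mm wide, 87 high), which is fixed on the plate 60 mm from this point and whose printed face looks along +x. At the start +x is turned 0.45 to 2.0 rad anticlockwise (seen from above) from the counter's +x. The plate can turn 3.1 rad either side of the stand's +x.
- rail_point (a point): Point on the brass gallery rail round the plate, opposite the card (plate -x); moves with the plate. The rail is a round bar 9 mm thick, a full circle of radius 122 mm, bar centre 28 mm above the plate and 144 mm above the counter, on eight 6 mm posts (22.5 degrees from plate +x, then every 45 degrees). Inside it 35 mm stay free, so it can be pinched from above, one finger on each side.
- brake_pedal (a joint): Brake pedal's hinge, rad: 0 = fully down, plate locked; grows to 0.75 as the tread is lifted. Axis along the stand's y through stand point (-112, 0, 58) mm, 18 mm inside the plate's rim. A pawl on its upper arm swings out between two of the plate's studs; it is clear of them above 0.3. It moves with about 4 N at the tread and stays where it is left.
- pawl_gate (a point): Point of the stand, 6 mm under the plate's rim on the stand's -x side, where the pawl locks. Round the plate's underside, at radius 118 mm, stand 36 steel studs of 6 mm (one on plate +x, then every 10 degrees). The 8 mm pawl goes home only between two studs: best when the plate's +x is an odd multiple of 5 degrees from the stand's +x; it meets a stud at multiples of 10.
- pedal_tread (a point): Middle of the upper face of the ribbed steel tread: 48 mm out from the hinge axis and, pedal down, 8 mm below it (50 mm above the counter). Tread 44 mm wide (y), 40 long (ends 14 mm farther out than this point), 8 thick, 42 free beneath. It sticks out only 44 mm from under the plate, whose rail is 149 mm high: come at it tilted back, from the robot's side. Axes turn with the pedal.
- lower_tin: Round green tin, 69 mm across, 42 mm high, about 0.09 kg, standing loose on the middle of the plate. Origin: centre of its underside.
- upper_tin: Round red tin, 69 mm across, 42 mm high, about 0.09 kg, standing loose on the green tin. Origin: centre of its underside.
- counter_axes (a point): Fixed point on the counter's top at its customer side; +x points from the robot straight across the counter to the customers.
- pastille_tin: Round yellow tin, 65 mm across, 36 mm high, bystander, loose, behind the stand to the right. Origin: centre of its underside.
- ribbon_reel: Reel of red ribbon, 78 x 88 x 26 mm, bystander, lying loose in front of the stand, to the right of the pedal. Origin: centre of its underside.
There are look-alikes about, which are no part of the job. What is shaped like the lower_tin but blue or turquoise is not meant.

How it is judged:
By the outcome, as a careful person would: the job done as asked, in the order asked, and still so for the second after the job is handed in, with the robot touching nothing.
It also fails if it takes over 72 s, if anything falls off the work surface, if the arm or the gripper's body presses on something with over 40 N, if the wrist force passes 120 N, or if a joint passes its speed limit or range.

## Robot

A 6-joint arm with a two-finger parallel gripper is mounted at the origin on a cart in front of the work surface, level with it; the furniture and walls round the work are solid. World frame = base frame: x ahead of the robot, y to its left, z up, the work surface at z = 0. Lengths are in mm, angles in rad, forces in N, time in s.
With the tool pointing down it reaches from about 300 to 775 mm from the base axis. Payload 14.6 kg.
Tool frame: the origin (TCP) lies on the centre line of the jaws, within the pads' length; the fingertips stand 11 mm ahead of it and the grasp point (between the pads) lies 8 mm behind it; x points along the fingers, y is the direction in which the jaws open and shut, and the axes are right-handed (so a half turn about x gives the same grasp; the last joint's range is limited). The gripper opens to 94 mm and grips with 3 to 60 N. Pads are 16 mm wide; open, the fingers measure 119 mm over their backs; the gripper's body (75 mm by 177 mm) begins 78 mm behind the grasp point.
Start: joints at [1.25, 0.3, 1.521, -0, 1.321, -0.067], TCP at [138.094, 532.371, 216.446] pointing down, gripper open.
Joint ranges: [-3.03, 3.03], [-0.79, 2.21], [0.23, 2.52], [-1.04, 4.18], [0, 3.07], [-2.55, 2.55]. Speed limits (rad/s): [2.22, 2.22, 2.57, 3.14, 3.14, 3.14].

## Interface

Orientations are given as [roll, pitch, yaw] about the fixed x, y, z axes, in that order (R = Rz(yaw) Ry(pitch) Rx(roll)).
In Python, from cell import manip gives the robot as it stands.
- The arm moves only by the shell command python3 -m handwheel 'ROWS' [OPENING] [FORCE]. ROWS is JSON, a list of rows, each a list of 2 entries, a list of its own where there are three numbers: the shift along the tool's x, y, z in mm, then the turn about the tool's x in rad. In form: [[[x, y, z], spin], ...]. A call has exactly 10 rows; each row shifts and turns the commanded pose from where the row before left it, along the tool's axes as they then stand; what a row does not reach is not made up. A row lasts 1/8 s, in which the tool goes at most 62.5 mm and 10.7 degrees, less where a joint would pass 70% of its speed; a pose out of reach is approached as far as the arm can. A call with a gripper value outside its range is refused whole. OPENING is the closure in counts, from 0 (fully open) to 255 (shut), set as the call begins (- or left out, the last holds). The fingers move at their own pace and stop on an object; FORCE is the grip in N (left out, the last holds). Time passes only in rows, so rows that do not move let the fingers close, or fill a call up. It gives the time, the measured TCP pose, the force and the opening at its end, in the units of the state.
- manip.read_state(): the state, without advancing time (a new reading comes with each control period).
- manip.camera(name): name is "scene" or "top" or "wrist"; returns a dict with "pixels" (480x640x3 uint8, red, green, blue), "z_map" (480x640 float32, mm along the optical axis (not along the pixel's ray), 0 where there is no reading), "mtx" (3x3 intrinsics, pixels), "xyz" and "orientation" of the camera in the world. Camera axes: x right, y up, looking along -z (the intrinsics and any distortion apply to the point x, -y, -z); pixel columns grow to the right and rows downward; lengths in mm; the calibration is good to about 2 mm. A picture is of the moment at which its call begins.
- manip.sign_off(): hands the job in, once; it reports no verdict.
Trained networks look in the newest picture that a camera, given by its name, has taken for a name from the list of things; names that differ only in an ending like _2 or _b are one class to them, and where a whole thing is asked for, a point or a joint stands for the part that bears it (a point fixed in the world has none). Each returns a list of dicts, best first, with "confidence" (0 to 1); they miss things now and then, are a little off and sometimes report something else, mostly with a low value. They report only what shows in the picture. A call takes as long as a camera call. They do not tell look-alikes from the thing itself.
- manip.cut_out(target, camera): "region" (480x640 bool, what is visible of it) and "centre" ([column, row] in pixels, amid what is visible of it).
The state is a dict: "clock": time; "joints": joint angles; "qd": joint speeds; "effort": joint torques, N m; "eef_pos": TCP position; "eef_rot": TCP orientation; "wrist_force": force on the tool from outside, world axes, zero at the start; "moment": the same for the moment, N m; "finger_gap": finger opening in mm.
Only numpy, scipy, OpenCV 4.12 (cv2) and the standard library are available. Lean on these libraries where they do the work, as an engineer would, in place of code of your own. Each camera call takes 0.05 s, during which the arm holds its last target. There are 200 camera calls.

## Working session

There is one attempt and no reset: what is moved stays moved. The work goes in short steps, Python scripts to look and compute and a shell command to move; the robot and the scene stay as the last step left them, time stands still between calls to the robot, and variables do not carry over. Pictures are saved under pics/ and viewed, about 8 in all and at most 12, crops included, and the job is handed in when it is done.

```bash
ls; mkdir -p pics
cat > h.py <<'E'
import numpy as np, cv2
from cell import manip
from scipy.spatial.transform import Rotation as R
def cam(n,save=None):
    c=manip.camera(n)
    if save: cv2.imwrite('pics/'+save,c['pixels'][:,:,::-1])
    return c
def rot(o): 
    o=np.array(o,float)
    return R.from_euler('xyz',o).as_matrix() if o.shape==(3,) else (o if o.shape==(3,3) else None)
def pts(c,mask=None):
    z=c['z_map']; v,u=np.nonzero((z>0) if mask is None else (mask&(z>0)))
    K=np.array(c['mtx']); d=z[v,u]
    p=np.stack([(u-K[0,2])/K[0,0]*d,-(v-K[1,2])/K[1,1]*d,-d],1)
    return p@rot(c['orientation']).T+np.array(c['xyz']),u,v
def proj(c,P):
    K=np.array(c['mtx']); q=(np.atleast_2d(P)-np.array(c['xyz']))@rot(c['orientation'])
    return np.stack([K[0,0]*q[:,0]/-q[:,2]+K[0,2],K[1,1]*-q[:,1]/-q[:,2]+K[1,2]],1)
E
python3 - <<'E'
from h import *
s=manip.read_state()
for k in s: print(k,s[k])
for n in ('scene','top'):
    c=cam(n,n+'1.png'); print(n,c['xyz'],c['orientation'],c['mtx'],c.keys())
    for t in ['stand','lower_tin','upper_tin','pastille_tin','ribbon_reel','brake_pedal','pedal_tread','plate_centre','rail_point']:
        for r in manip.cut_out(t,n)[:2]:
            p,_,_=pts(c,r['region'])
            print(t,round(r['confidence'],2),np.round(r['centre']),len(p),np.round(np.median(p,0)) if len(p) else '')
E
```

```text
pics
clock 0.0
joints [ 1.25038250e+00  3.00476889e-01  1.52158676e+00 -3.93549959e-05
  1.32068780e+00 -6.65866120e-02]
qd [ 0.00084029  0.00037064  0.00047812 -0.00070945  0.00104859 -0.00120932]
effort [ 2.58865388e-03 -5.31803906e+01 -3.52734590e+01  7.09072687e-02
  2.44325126e-02 -9.84726557e-05]
eef_pos [138.03701501 532.13768504 215.88074368]
eef_rot [-1.60449912  1.56963691 -1.85831657]
wrist_force [-0.92958294 -1.01462597  0.12112966]
moment [0.00393648 0.02453185 0.01315367]
finger_gap 93.97832742939563
scene [  41.81811232 -186.62464868  590.88175124] [ 1.00303271e+00 -6.88935887e-04 -7.88477374e-01] [[433.99979458   0.         320.29799334]
 [  0.         433.99979458 237.63470374]
 [  0.           0.           1.        ]] dict_keys(['pixels', 'z_map', 'mtx', 'xyz', 'orientation'])
stand 0.77 [309. 252.] 9286 [547. 334. 115.]
lower_tin 0.79 [323. 229.] 535 [567. 338. 137.]
lower_tin 0.76 [333. 336.] 1428 [452. 191.  40.]
upper_tin 0.6 [325. 202.] 1042 [578. 346. 191.]
pastille_tin 0.63 [461. 310.] 192 [658.  61.  35.]
ribbon_reel 0.81 [294. 388.] 1700 [338. 158.  25.]
r
[... 417 characters left out ...]
 [  0.           0.           1.        ]] dict_keys(['pixels', 'z_map', 'mtx', 'xyz', 'orientation'])
stand 0.77 [290. 219.] 14816 [583. 363. 116.]
lower_tin 0.9 [374. 151.] 1050 [702. 192.  41.]
lower_tin 0.82 [371. 267.] 937 [463. 201.  41.]
upper_tin 0.7 [285. 197.] 1402 [592. 359. 199.]
pastille_tin 0.96 [442. 182.] 948 [638.  63.  35.]
ribbon_reel 0.82 [390. 329.] 968 [341. 167.  25.]
brake_pedal 0.91 [288. 285.] 436 [435. 363.  51.]
brake_pedal 0.71 [282. 214.] 14297 [587. 363. 116.]
pedal_tread 0.56 [290. 284.] 476 [435. 361.  51.]
plate_centre 0.85 [280. 218.] 14453 [587. 363. 116.]
plate_centre 0.18 [289. 281.] 472 [435. 361.  51.]
rail_point 0.61 [280. 216.] 14466 [587. 363. 116.]
```

View pics/scene1.png

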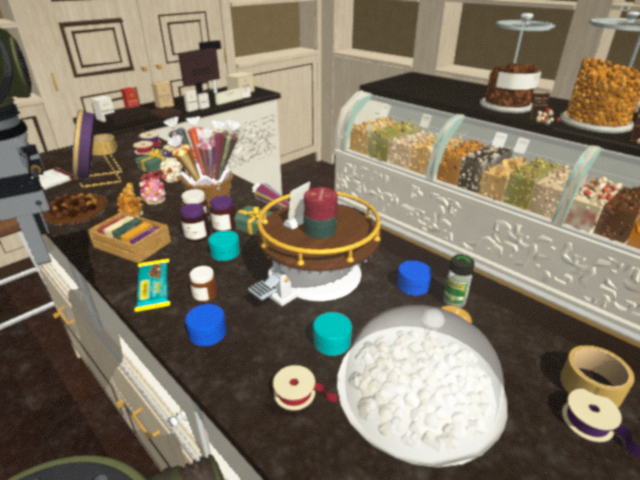

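View pics/top1.png

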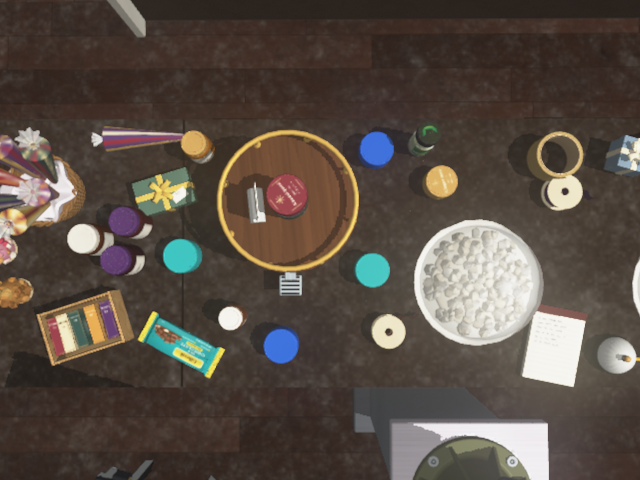

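Run:
```python
from h import *
from scipy.optimize import least_squares
for n in ('top','scene'):
    c=cam(n); p,u,v=pts(c)
    d=np.hypot(p[:,0]-585,p[:,1]-350)
    m=(p[:,2]>135)&(p[:,2]<152)&(d>105)&(d<140)
    q=p[m]; f=least_squares(lambda a:np.hypot(q[:,0]-a[0],q[:,1]-a[1])-122,[585,350],loss='soft_l1')
    print(n,'rail',m.sum(),f.x,np.median(q[:,2]),np.std(f.fun))
    cx,cy=f.x; d=np.hypot(p[:,0]-cx,p[:,1]-cy)
    m=(p[:,2]>194)&(p[:,2]<210)&(d<60);q=p[m]
    (a,b),r=cv2.minEnclosingCircle(q[:,:2].astype(np.float32)); print('tin top',a,b,r,np.median(q[:,2]))
    # card
    m=(p[:,2]>150)&(p[:,2]<215)&(d>45)&(d<90);q=p[m]
    print('card',len(q),q.mean(0) if len(q) else '',q.max(0) if len(q) else '',)
    if len(q)>5:
        w,V=np.linalg.eigh(np.cov(q[:,:2].T)); print('normal',np.arctan2(V[1,0],V[0,0]),w**.5,'dir',np.arctan2(q[:,1].mean()-cy,q[:,0].mean()-cx))
    for r in manip.cut_out('brake_pedal',n)[:1]:
        q=pts(c,r['region'])[0]; q=q[(q[:,2]<60)&(q[:,2]>40)]
        rr=cv2.minAreaRect(q[:,:2].astype(np.float32)); print('pedal',rr,np.median(q,0),np.percentile(q[:,2],[5,95]),'yaw to stand',np.arctan2(cy-rr[0][1],cx-rr[0][0]))
```

```text
top rail 2190 [589.13900406 361.31885117] 147.1346463334798 2.575865317670562
tin top 589.90771484375 372.7439880371094 47.53530502319336 198.8383328314094
card 79 [583.71480311 412.30461377 187.45084319] [612.71526955 420.50796382 204.24919714]
normal -1.4641769873854837 [ 2.99266743 17.60350958] dir 1.6767842465238272
pedal ((436.62493896484375, 362.3457336425781), (41.50754928588867, 43.49415588378906), 89.93838500976562) [434.73724264 361.42079909  50.50928649] [47.51635995 54.94519382] yaw to stand -0.006732932828547561
scene rail 1119 [587.72296842 359.83874656] 146.7593166957259 2.2316884857928385
tin top 588.9306030273438 372.3311767578125 47.92835235595703 198.87490759436736
card 332 [579.40515399 412.79278778 178.74373854] [613.05580101 420.12134263 203.3766968 ]
normal -1.490857366081727 [ 2.5920212  15.41734256] dir 1.7265993820869703
pedal ((441.0292663574219, 360.70416259765625), (44.07949447631836, 56.64364242553711), 88.9091796875) [437.41744231 358.86355182  50.82666854] [45.9345588  57.91610798] yaw to stand -0.005899407957819866
```

The scene view has the stand around (320,230), with its pedal towards the robot at (270,287) and the card on the stand's left. The top view has the rail ring centred at (288,200), the tread at (290,285), and the card at (257,203) facing image-left, which is world +y. The plate therefore starts at about 95°. Next I'll work out the tool axes for the approach.

```bash
cat >> h.py <<'E'
def goto(T,yaw_y=None):
    s=manip.read_state(); M=rot(s['eef_rot']); d=np.array(T)-np.array(s['eef_pos'])
    print('tool axes x,y,z',np.round(M.T,3).tolist(),'pos',np.round(s['eef_pos'],1))
    print('shift tool',np.round(M.T@d,1))
    if yaw_y is not None:
        a=np.arctan2(M[1,1],M[0,1]); w=(yaw_y-a+np.pi)%(2*np.pi)-np.pi
        print('world yaw change for y',w,'=> spin about tool x (down)',-w,'j6',s['joints'][5],'j1',s['joints'][0])
E
python3 - <<'E'
from h import *
goto([400,361,250],np.pi/2)
goto([400,361,250],-np.pi/2)
E
```

```text
tool axes x,y,z [[-0.0, -0.0, -1.0], [0.251, 0.968, -0.0], [0.968, -0.251, 0.0]] pos [138.1 532.4 216.5]
shift tool [ -33.5 -100.1  296.5]
world yaw change for y 0.25382391325185516 => spin about tool x (down) -0.25382391325185516 j6 -0.0665672292039609 j1 1.2504044272459087
tool axes x,y,z [[-0.0, -0.0, -1.0], [0.251, 0.968, -0.0], [0.968, -0.251, 0.0]] pos [138.1 532.4 216.5]
shift tool [ -33.5 -100.1  296.5]
world yaw change for y -2.887768740337938 => spin about tool x (down) 2.887768740337938 j6 -0.0665672292039609 j1 1.2504044272459087
```

```bash
python3 -m handwheel '[[[-34,0,0],0],[[0,-14.3,42.3],0],[[0,-14.3,42.3],0],[[0,-14.3,42.3],0],[[0,-14.3,42.3],0],[[0,-14.3,42.3],0],[[0,-14.3,42.3],0],[[0,-14.3,42.3],0],[[0,0,0],-0.127],[[0,0,0],-0.127]]' 0 20
python3 - <<'E'
from h import *
goto([400,361,250],np.pi/2)
c=cam('wrist','w1.png'); print(c['xyz'],c['orientation'])
for r in manip.cut_out('brake_pedal','wrist')[:2]:
    p,_,_=pts(c,r['region']); print(r['confidence'],r['centre'],np.median(p,0))
E
```

```text
clock: 2.45
eef_pos: [400.0, 360.7, 250.4]
eef_rot: [-2.788, 1.571, -2.785]
wrist_force: [0.6, 0.2, 0.0]
finger_gap: 93.7
tool axes x,y,z [[-0.0, -0.0, -1.0], [-0.003, 1.0, -0.0], [1.0, 0.003, -0.0]] pos [400.  360.7 250.4]
shift tool [ 0.4  0.3 -0. ]
world yaw change for y -0.0032380407513397103 => spin about tool x (down) 0.0032380407513397103 j6 -0.908295733334914 j1 0.6657463254494352
[329.48839272 359.61113135 419.0535191 ] [-2.45302852e-01  6.80020415e-05  1.57383875e+00]
0.73 [323.6, 247.1] [439.95999708 362.42182751  51.84454647]
```

View pics/w1.png

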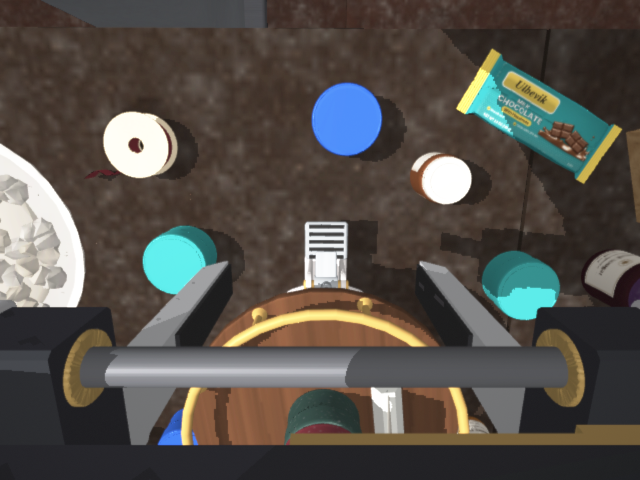

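The wrist view shows the tread at (326,240), clear of neighbouring items and aligned with the column. Two rail posts are visible at (260,315) and (366,305). I'll fit the stand yaw and the plate angle from this view.

Run:
```python
from h import *
from scipy.optimize import least_squares
c=cam('wrist'); p,u,v=pts(c)
d=np.hypot(p[:,0]-588,p[:,1]-361)
m=(p[:,2]>138)&(p[:,2]<152)&(d>112)&(d<132)&(v<430)
q=p[m]; f=least_squares(lambda a:np.hypot(q[:,0]-a[0],q[:,1]-a[1])-122,[588,361],loss='soft_l1'); cx,cy=f.x
print('centre',f.x,m.sum(),np.std(f.fun))
reg=manip.cut_out('brake_pedal','wrist')[0]['region']
K=np.array(c['mtx']);Rm=rot(c['orientation'])
# tread rows: intersect with z=50 plane
def plane(u,v,z):
    r=np.stack([(u-K[0,2])/K[0,0],-(v-K[1,2])/K[1,1],-np.ones_like(u)],-1)@Rm.T
    return np.array(c['xyz'])+r*((z-c['xyz'][2])/r[...,2])[...,None]
img=c['pixels'].astype(int).sum(2)
L=[];Rr=[]
for row in range(224,250,2):
    cols=np.nonzero(reg[row])[0]
    if len(cols)<20: continue
    g=np.abs(np.diff(img[row]));a=cols[0]-6+np.argmax(g[cols[0]-6:cols[0]+6]);b=cols[-1]-6+np.argmax(g[cols[-1]-6:cols[-1]+6])
    L.append(plane(np.array(a+1.),np.array(row+0.),50.)); Rr.append(plane(np.array(b+0.),np.array(row+0.),50.))
L=np.array(L);Rr=np.array(Rr)
mid=(L+Rr)/2; print('tread rows',np.round(np.c_[L[:,0],L[:,1],Rr[:,1],mid[:,1]],1).tolist())
for A in(L,Rr,mid): print('slope',np.polyfit(A[:,0],A[:,1],1))
print('stand yaw from centre',np.arctan2(cy-np.median(mid[:,1]),cx-mid[:,0].mean()))
# posts: gold pixels below the rail on outer side
for name,z in (('posts',125),):
    for (uu,vv) in((260,315),(366,305)):
        P=plane(np.array(float(uu)),np.array(float(vv)),z);print(P,np.degrees(np.arctan2(P[1]-cy,P[0]-cx)))
im=cv2.resize(c['pixels'][200:340,220:420,::-1],(800,560),interpolation=cv2.INTER_CUBIC); cv2.imwrite('pics/w1c.png',im)
top=cam('top'); t=top['pixels'][110:310,190:390,::-1]; cv2.imwrite('pics/t1c.png',cv2.resize(t,(600,600),interpolation=cv2.INTER_CUBIC))
```

```text
centre [587.79803219 361.63973924] 3236 2.4814061902189004
tread rows [[414.9, 341.4, 383.0, 362.2], [417.0, 341.4, 380.0, 360.7], [419.1, 341.4, 380.1, 360.7], [421.2, 341.3, 383.1, 362.2], [423.3, 341.3, 383.2, 362.2], [425.4, 341.3, 380.1, 360.7], [427.5, 341.3, 383.2, 362.3], [429.6, 341.3, 383.3, 362.3], [431.8, 341.2, 383.3, 362.3], [433.9, 341.2, 380.3, 360.7], [436.0, 341.2, 383.4, 362.3], [438.2, 341.2, 383.4, 362.3], [440.3, 341.1, 383.5, 362.3]]
slope [-1.06374972e-02  3.45823627e+02]
slope [7.12858337e-02 3.51830368e+02]
slope [3.03317479e-02 3.48822597e+02]
stand yaw from centre -0.0038072068044812278
[478.00477091 305.56844108 125.        ] -152.94664878931053
[468.52903973 396.62004139 125.        ] 163.6541591082287
```

View pics/w1c.png

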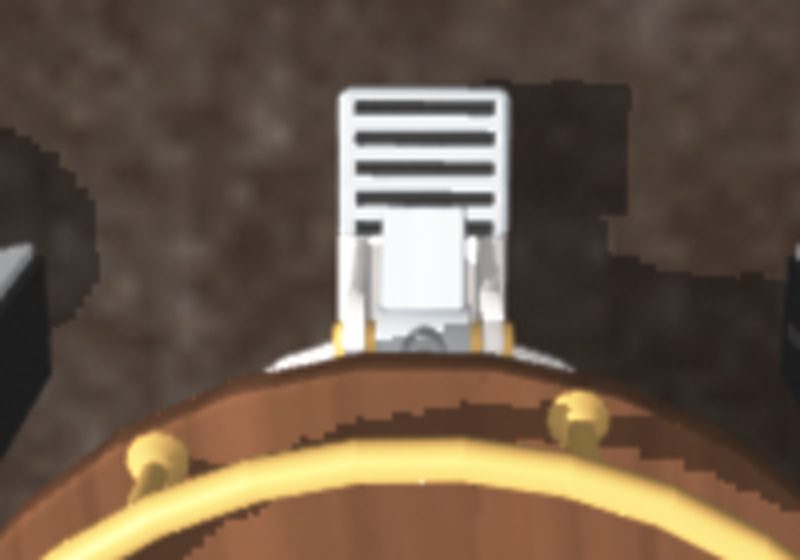

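Both tread edges run along world x, so the stand yaw is about 0 (±0.5°). The posts and the card agree that the plate is at 95°. That makes 5° the locking position to aim for. I'll now descend over the tread and pinch its sides.

```bash
python3 -m handwheel '[[[0,1.3,19],0],[[35,0,0],0],[[35,0,0],0],[[35,0,0],0],[[35,0,0],0],[[30,0,0],0],[[20,0,0],0],[[14,0,0],0],[[0,0,0],0],[[0,0,0],0]]' 0 20
python3 - <<'E'
from h import *
goto([419,362,46],np.pi/2)
c=cam('top'); g=c['pixels'].astype(int).sum(2)
# counter near edge in depth
p,u,v=pts(c)
def edge(lo,hi,a):
    out=[]
    for col in range(lo,hi,6):
        m=(u==col)&(p[:,2]>-10)&(p[:,2]<8); q=p[m]; out.append((q[:,1].mean(),q[:,0].min(),q[:,0].max()))
    return np.array(out)
e=edge(20,350,0); 
for k in (1,2):
    x=e[:,k]; m=np.abs(x-np.median(x))<4; print('edge',np.median(x),m.sum(),'yaw',-np.polyfit(e[m,0],x[m],1)[0])
E
```

```text
clock: 3.95
eef_pos: [418.9, 362.7, 47.3]
eef_rot: [0.657, 1.57, 0.656]
wrist_force: [-0.6, -0.2, -0.2]
finger_gap: 94.2
tool axes x,y,z [[0.001, 0.001, -1.0], [0.0, 1.0, 0.001], [1.0, -0.0, 0.001]] pos [418.9 362.7  47.3]
shift tool [ 1.3 -0.7  0.1]
world yaw change for y 0.0001891680134336049 => spin about tool x (down) -0.0001891680134336049 j6 -0.9230629438846064 j1 0.6475509628758473
edge 223.49686442684623 43 yaw -0.0003104112680182277
edge 778.4174331349425 55 yaw 0.000277673911209986
```

```bash
python3 -m handwheel '[[[0,0,0],0],[[0,0,0],0],[[0,0,0],0],[[0,0,0],0],[[0,0,0],0],[[0,0,0],0],[[0,0,0],0],[[0,0,0],0],[[0,0,0],0],[[0,0,0],0]]' 255 25
```

```text
clock: 5.25
eef_pos: [418.4, 363.2, 46.5]
eef_rot: [1.49, 1.569, 1.49]
wrist_force: [-0.9, 5.2, -1.0]
finger_gap: 43.8
```

```bash
python3 -m handwheel '[[[-3,0.5,-0.5],0],[[-4,0,0],0],[[-4,0,0],0],[[-4,0,0],0],[[-4,0,0.5],0],[[-4,0,1],0],[[-4,0,1],0],[[-4,0,1.5],0],[[-4,0,1.5],0],[[0,0,0],0]]'
python3 - <<'E'
from h import *
c=cam('scene','s2.png')
p,u,v=pts(c); m=(abs(p[:,1]-362)<15)&(p[:,0]>425)&(p[:,0]<455)&(p[:,2]<110)
print(np.round(np.polyfit(p[m,0],p[m,2],1),3),m.sum(),p[m].mean(0))
print(manip.read_state()['wrist_force'])
cv2.imwrite('pics/s2c.png',cv2.resize(c['pixels'][160:360,180:420,::-1],(720,600)))
E
```

```text
clock: 6.5
eef_pos: [423.0, 363.3, 81.5]
eef_rot: [2.816, 1.57, 2.817]
wrist_force: [-1.7, 4.4, -0.9]
finger_gap: 44.1
[-0.202 96.75 ] 166 [439.56167988 362.11363005   8.00518602]
[-2.73719398  4.61631795 -0.60889119]
```

View pics/s2c.png

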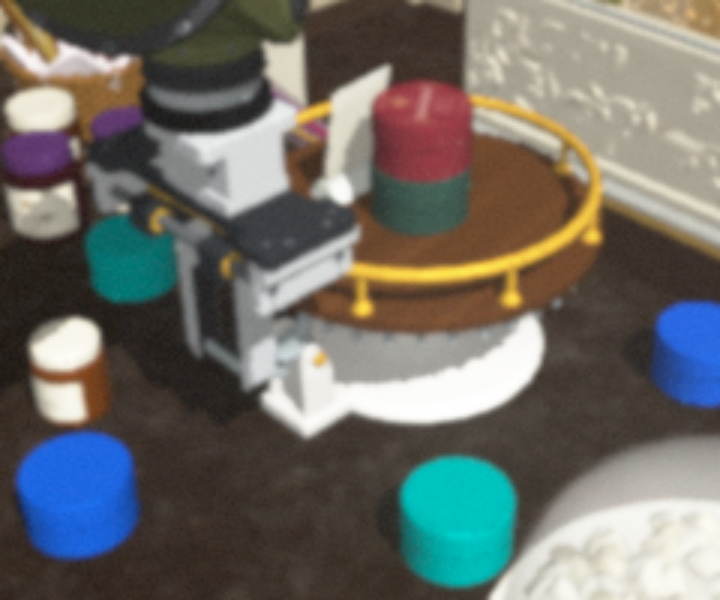

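The tread has come up with the fingers, the plate hasn't moved and the tins are standing. I'll release, rise and check the pedal angle.

```bash
python3 -m handwheel '[[[0,0,0],0],[[0,0,0],0],[[0,0,0],0],[[0,0,0],0],[[-10,0,-3],0],[[-30,0,-5],0],[[-35,0,0],0],[[-40,0,0],0],[[-40,0,0],0],[[-20,0,0],0]]' 0
python3 - <<'E'
from h import *
c=cam('wrist','w3.png')
r=manip.cut_out('pedal_tread','wrist')[0]
q,_,_=pts(c,r['region']); q=q[(abs(q[:,1]-362)<16)]
for a in range(405,475,6):
    m=(q[:,0]>=a)&(q[:,0]<a+6)
    if m.sum()>5: print(a+3,np.round(np.percentile(q[m,2],[10,50,90]),1),end=' ; ')
print(manip.read_state()['clock'])
goto([598.8,239.6,240],1.658)
E
```

```text
clock: 7.8
eef_pos: [415.6, 363.1, 259.5]
eef_rot: [0.654, 1.567, 0.654]
wrist_force: [0.1, 0.1, -0.7]
finger_gap: 94.0
414 [79.  81.1 83.7] ; 420 [82.8 84.1 85.5] ; 426 [79.8 81.2 84. ] ; 432 [75.9 77.2 80.8] ; 438 [71.6 75.1 77.1] ; 444 [69.1 71.5 73. ] ; 450 [67.3 69.  70. ] ; 456 [67.  68.  69.3] ; 462 [65.9 67.  67.9] ; 468 [64.3 65.7 66.7] ; 474 [65.3 67.1 68. ] ; 7.9
tool axes x,y,z [[0.004, 0.003, -1.0], [-0.0, 1.0, 0.003], [1.0, 0.0, 0.004]] pos [415.9 363.3 259.3]
shift tool [  19.6 -123.8  182.8]
world yaw change for y 0.08684819485114836 => spin about tool x (down) -0.08684819485114836 j6 -0.9194168202850634 j1 0.6517254423239499
```

```bash
python3 -m handwheel '[[[0,-15.5,22.9],0],[[0,-15.5,22.9],0],[[0,-15.5,22.9],0],[[0,-15.5,22.9],0],[[0,-15.5,22.9],0],[[0,-15.5,22.9],0],[[0,-15.5,22.9],0],[[0,-15.5,22.9],0],[[20,0,0],-0.087],[[0,0,0],0]]' 146
python3 - <<'E'
from h import *
from scipy.optimize import least_squares
goto([598.8,239.6,136],1.658)
c=cam('top'); p,u,v=pts(c)
d=np.hypot(p[:,0]-588,p[:,1]-361)
m=(p[:,2]>138)&(p[:,2]<152)&(d>112)&(d<132)
q=p[m]; f=least_squares(lambda a:np.hypot(q[:,0]-a[0],q[:,1]-a[1])-122,[588,361],loss='soft_l1');print('top centre',f.x)
c=cam('wrist','w4.png'); p,u,v=pts(c)
d=np.hypot(p[:,0]-588,p[:,1]-361)
m=(p[:,2]>138)&(p[:,2]<152)&(d>112)&(d<132)
q=p[m]; f=least_squares(lambda a:np.hypot(q[:,0]-a[0],q[:,1]-a[1])-122,[588,361],loss='soft_l1')
print(f.x,m.sum(),np.std(f.fun))
a=np.degrees(np.arctan2(q[:,1]-f.x[1],q[:,0]-f.x[0]))%360
for k in range(230,300,10):
    s=(a>=k)&(a<k+10)
    if s.sum(): print(k,s.sum(),np.round(np.hypot(*(q[s,:2]-[588,361]).T).mean(),1),end=';')
E
```

```text
clock: 9.15
eef_pos: [598.1, 238.6, 234.1]
eef_rot: [-2.917, 1.567, -2.831]
wrist_force: [0.5, 0.1, 0.2]
finger_gap: 39.9
tool axes x,y,z [[-0.004, -0.001, -1.0], [-0.086, 0.996, -0.001], [0.996, 0.086, -0.004]] pos [598.1 238.6 234.1]
shift tool [98.1  1.   1.2]
world yaw change for y 0.0007221901891991678 => spin about tool x (down) -0.0007221901891991678 j6 -1.3345554043883978 j1 0.32272694160100784
top centre [589.28728835 360.85938638]
[590.0232607 360.7067823] 8582 2.611769504473264
230 441 120.7;240 422 120.9;250 400 121.0;260 373 121.2;270 352 121.2;280 327 121.3;290 314 121.3;
```

View pics/w4.png

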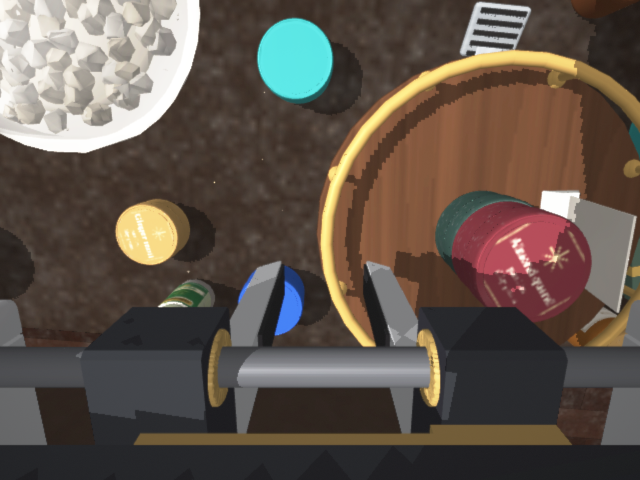

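The fingers straddle the rail at (330,250), roughly midway between the posts at (335,172) and (343,288). I'll go down and pinch.

```bash
python3 -m handwheel '[[[25,1,1],0],[[25,0,0],0],[[25,0,0],0],[[15,0,0],0],[[8,0,0],0],[[0,0,0],0],[[0,0,0],0],[[0,0,0],0],[[0,0,0],0],[[0,0,0],0]]' 146
python3 -m handwheel '[[[0,0,0],0],[[0,0,0],0],[[0,0,0],0],[[0,0,0],0],[[0,0,0],0],[[0,0,0],0],[[0,0,0],0],[[0,0,0],0],[[0,0,0],0],[[0,0,0],0]]' 255 25
python3 - <<'E'
from h import *
goto([588.7,361.0,136],1.658)
E
```

```text
clock: 10.5
eef_pos: [599.7, 240.1, 138.6]
eef_rot: [0.119, 1.571, 0.207]
wrist_force: [-0.2, 0.8, 0.5]
finger_gap: 40.0
clock: 11.75
eef_pos: [599.6, 241.2, 138.4]
eef_rot: [1.398, 1.569, 1.486]
wrist_force: [0.2, 7.1, -0.8]
finger_gap: 8.3
tool axes x,y,z [[0.0, 0.002, -1.0], [-0.088, 0.996, 0.002], [0.996, 0.088, 0.0]] pos [599.6 241.2 138.4]
shift tool [  2.6 120.3  -0.3]
world yaw change for y -0.00045505040810400743 => spin about tool x (down) 0.00045505040810400743 j6 -1.3338150084701688 j1 0.3251783292835948
```

```bash
python3 -m handwheel '[[[0,1.2,0],0],[[0,0.09,-4.79],0.03927],[[0,0.09,-4.79],0.03927],[[0,0.09,-4.79],0.03927],[[0,0.09,-4.79],0.03927],[[0,0.09,-4.79],0.03927],[[0,0.09,-4.79],0.03927],[[0,0.09,-4.79],0.03927],[[0,0.09,-4.79],0.03927],[[0,0,0],0]]'
python3 - <<'E'
from h import *
goto([588.7,362.5,136],1.658); s=manip.read_state(); print(rot(s['eef_rot']).T@s['wrist_force'],s['moment'])
c=cam('scene')
for t in('upper_tin','lower_tin'):
    for r in manip.cut_out(t,'scene')[:1]: print(t,r['centre'],np.median(pts(c,r['region'])[0],0))
E
```

```text
clock: 13.0
eef_pos: [561.5, 244.1, 138.5]
eef_rot: [1.358, 1.57, 1.131]
wrist_force: [0.9, 3.7, -1.7]
finger_gap: 8.4
tool axes x,y,z [[0.0, 0.0, -1.0], [0.225, 0.974, 0.0], [0.974, -0.225, 0.0]] pos [561.5 244.1 138.5]
shift tool [  2.5 121.5  -0. ]
world yaw change for y 0.31379084785855094 => spin about tool x (down) -0.31379084785855094 j6 -0.9940817567331358 j1 0.35022319229153975
[1.74192071 3.76677472 0.00977856] [ 0.56861236 -0.20301516 -0.15038509]
upper_tin [318.1, 207.5] [569.97338287 343.57925366 183.95256413]
lower_tin [323.0, 225.6] [566.99740171 336.69704273 137.03987115]
```

```bash
python3 -m handwheel '[[[0,0.59,-4.79],0.03927],[[0,0.09,-4.79],0.03927],[[0,0.09,-4.79],0.03927],[[0,0.09,-4.79],0.03927],[[0,0.09,-4.79],0.03927],[[0,0.09,-4.79],0.03927],[[0,0.09,-4.79],0.03927],[[0,0.09,-4.79],0.03927],[[0,0.09,-4.79],0.03927],[[0,0.09,-4.79],0.03927]]'
python3 - <<'E'
from h import *
goto([588.7,362.5,136]); s=manip.read_state(); print(rot(s['eef_rot']).T@s['wrist_force'])
E
python3 -m handwheel '[[[0,0.09,-4.79],0.03927],[[0,0.09,-4.79],0.03927],[[0,0.09,-4.79],0.03927],[[0,0.09,-4.79],0.03927],[[0,0.09,-4.79],0.03927],[[0,0.09,-4.79],0.03927],[[0,0.09,-4.79],0.03927],[[0,0.09,-4.79],0.03927],[[0,0.09,-4.79],0.03927],[[0,0.09,-4.79],0.03927]]'
python3 - <<'E'
from h import *
goto([588.7,362.5,136]); s=manip.read_state(); print(rot(s['eef_rot']).T@s['wrist_force'])
c=cam('scene')
for t in('upper_tin','lower_tin'):
    for r in manip.cut_out(t,'scene')[:1]: print(t,r['centre'],np.median(pts(c,r['region'])[0],0))
E
```

```text
clock: 14.4
eef_pos: [518.5, 263.7, 138.5]
eef_rot: [0.29, 1.57, -0.331]
wrist_force: [2.9, 1.5, -2.7]
finger_gap: 8.0
tool axes x,y,z [[0.001, -0.0, -1.0], [0.582, 0.814, 0.0], [0.814, -0.582, 0.001]] pos [518.5 263.7 138.5]
shift tool [  2.5 121.2  -0.3]
[2.73843985 2.93372948 1.43882757]
clock: 15.65
eef_pos: [486.1, 298.4, 138.5]
eef_rot: [0.819, 1.57, -0.195]
wrist_force: [4.7, 1.5, -2.7]
finger_gap: 8.5
tool axes x,y,z [[0.001, -0.0, -1.0], [0.849, 0.529, 0.001], [0.529, -0.849, 0.001]] pos [486.1 298.4 138.5]
shift tool [ 2.60e+00  1.21e+02 -1.00e-01]
[2.72700329 4.78844011 1.22051228]
upper_tin [330.0, 207.3] [585.58739822 327.7524631  184.96109587]
lower_tin [415.2, 276.5] [690.43522757 182.46953687  39.2067222 ]
```

Run:
```python
from h import *
c=cam('scene'); cv2.imwrite('pics/s5.png',cv2.resize(c['pixels'][130:330,200:440,::-1],(720,600)))
```

```text
(no output)
```

View pics/s5.png

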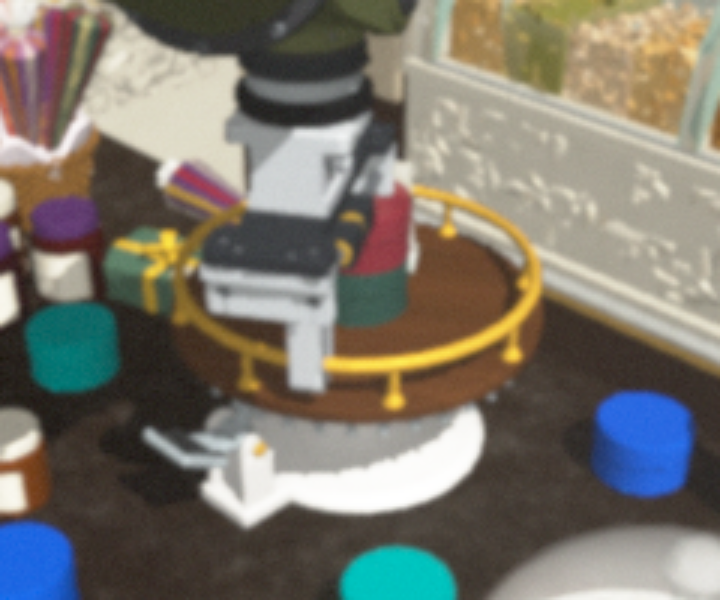

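The tins are still standing and only partly hidden by the gripper. The pedal is up at (185,445). I'll do the remaining 27°.

```bash
python3 -m handwheel '[[[0,0.6,-4.79],0.03927],[[0,0.09,-4.79],0.03927],[[0,0.09,-4.79],0.03927],[[0,0.09,-4.79],0.03927],[[0,0.09,-4.79],0.03927],[[0,0.09,-4.79],0.03927],[[0,0.09,-4.79],0.03927],[[0,0.09,-4.79],0.03927],[[0,0.09,-4.79],0.03927],[[0,0.09,-4.79],0.03927]]'
python3 -m handwheel '[[[0,0.09,-4.79],0.03927],[[0,0.09,-4.79],0.03927],[[0,0,0],0],[[0,0,0],0],[[0,0,0],0],[[0,0,0],0],[[0,0,0],0],[[0,0,0],0],[[0,0,0],0],[[0,0,0],0]]'
python3 - <<'E'
from h import *
goto([589,362.8,136],np.radians(5)); s=manip.read_state(); print(rot(s['eef_rot']).T@s['wrist_force'],s['clock'])
# circle centre from TCP fixes; angle from arc
P=np.array([[599.6,241.2],[561.5,244.1],[518.5,263.7],[486.1,298.4],s['eef_pos'][:2]])
A=np.c_[2*P,np.ones(5)]; x=np.linalg.lstsq(A,(P**2).sum(1),rcond=None)[0]; r=np.sqrt(x[2]+x[:2]@x[:2]); print('circle',x[:2],r)
print('angles',np.degrees(np.arctan2(*(P-x[:2]).T[::-1]))%360)
E
```

```text
clock: 17.1
eef_pos: [469.5, 342.8, 138.4]
eef_rot: [0.014, 1.57, -1.392]
wrist_force: [2.6, -1.1, -1.7]
finger_gap: 7.9
clock: 18.35
eef_pos: [468.3, 352.5, 138.5]
eef_rot: [1.217, 1.57, -0.266]
wrist_force: [4.7, -1.7, -2.0]
finger_gap: 8.4
tool axes x,y,z [[0.001, -0.0, -1.0], [0.996, 0.088, 0.001], [0.088, -0.996, 0.0]] pos [468.3 352.5 138.5]
shift tool [  2.5 121.2   0.3]
world yaw change for y -0.0005326227877495704 => spin about tool x (down) 0.0005326227877495704 j6 0.49535584825864404 j1 0.5829707348606913
[2.01079792 4.50067173 2.11040706] 18.35
circle [589.59071903 362.55221419] 121.75495157534937
angles [274.71515357 256.6588682  234.27776081 211.79410104 184.7461906 ]
```

Turned 89.97° along the fitted arc. I'll release the rail, rise, and check the plate's angle from the post balls and the card.

```bash
python3 -m handwheel '[[[0,0.3,0],0],[[0,0,0],0],[[0,0,0],0],[[0,0,0],0],[[0,0,0],0],[[-25,0,0],0],[[-35,0,0],0],[[-35,0,0],0],[[-35,0,0],0],[[0,0,0],0]]' 146
python3 - <<'E'
from h import *
goto([418,363,240],np.pi/2)
E
```

```text
clock: 19.6
eef_pos: [468.8, 353.3, 271.2]
eef_rot: [2.074, 1.566, 0.591]
wrist_force: [0.3, 0.0, 0.2]
finger_gap: 40.1
tool axes x,y,z [[0.004, 0.003, -1.0], [0.996, 0.087, 0.004], [0.087, -0.996, -0.002]] pos [468.8 353.3 271.2]
shift tool [ 31.  -49.9 -14. ]
world yaw change for y 1.4834805536543776 => spin about tool x (down) -1.4834805536543776 j6 0.49610518779401747 j1 0.583429600561323
```

```bash
python3 -m handwheel '[[[11,-57,-15],0],[[0,0,0],-0.165],[[0,0,0],-0.165],[[0,0,0],-0.165],[[0,0,0],-0.165],[[0,0,0],-0.165],[[0,0,0],-0.165],[[0,0,0],-0.165],[[0,0,0],-0.165],[[0,0,0],-0.163]]' 0
python3 - <<'E'
from h import *
goto([418.5,363,250],np.pi/2)
c=cam('wrist'); cv2.imwrite('pics/w6.png',cv2.resize(c['pixels'][200:440,160:480,::-1],(800,600),interpolation=cv2.INTER_CUBIC))
c=cam('top'); p,u,v=pts(c); print(c['mtx'])
cv2.imwrite('pics/t6.png',cv2.resize(c['pixels'][115:275,210:370,::-1],(600,600),interpolation=cv2.INTER_CUBIC))
d=np.hypot(p[:,0]-589,p[:,1]-361.5)
m=(p[:,2]>165)&(p[:,2]<212)&(p[:,0]>630)&(d<90);q=p[m]; print(len(q))
if len(q)>5:
    w,V=np.linalg.eigh(np.cov(q[:,:2].T)); print('card normal deg',np.degrees(np.arctan2(V[1,0],V[0,0])),w**.5,q.mean(0),np.degrees(np.arctan2(q[:,1].mean()-361.2,q[:,0].mean()-589)))
E
```

```text
clock: 20.85
eef_pos: [409.9, 362.6, 256.3]
eef_rot: [-2.496, 1.569, -2.491]
wrist_force: [0.4, -0.0, -0.2]
finger_gap: 93.9
tool axes x,y,z [[-0.001, -0.001, -1.0], [-0.005, 1.0, -0.001], [1.0, 0.005, -0.001]] pos [409.9 362.6 256.3]
shift tool [6.3 0.3 8.7]
world yaw change for y -0.004839683477643852 => spin about tool x (down) 0.004839683477643852 j6 -0.9182293054220344 j1 0.6574078654891248
[[483.22001779   0.         316.12751043]
 [  0.         483.22001779 241.92204474]
 [  0.           0.           1.        ]]
61
card normal deg -173.96773958111092 [ 1.67521659 16.96848781] [638.67465243 366.72479737 193.8686274 ] 6.346334555805105
```

View pics/w6.png

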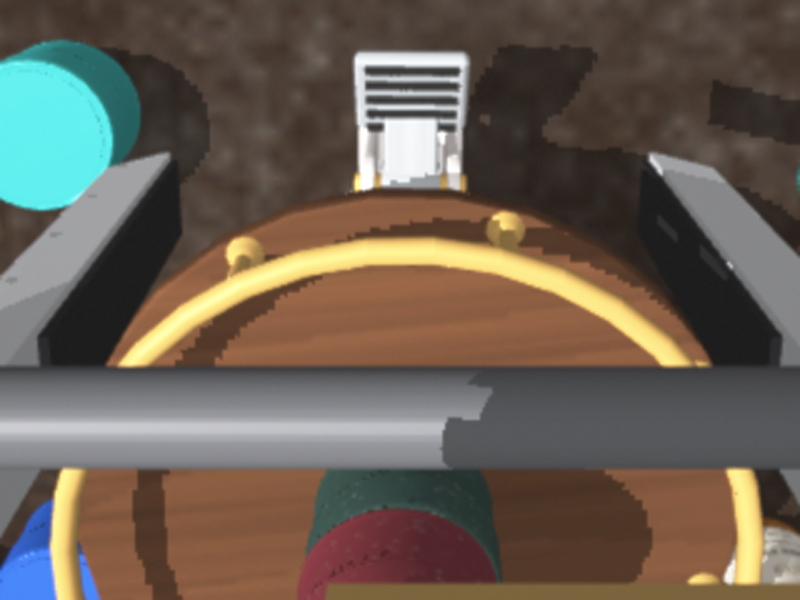

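View pics/t6.png

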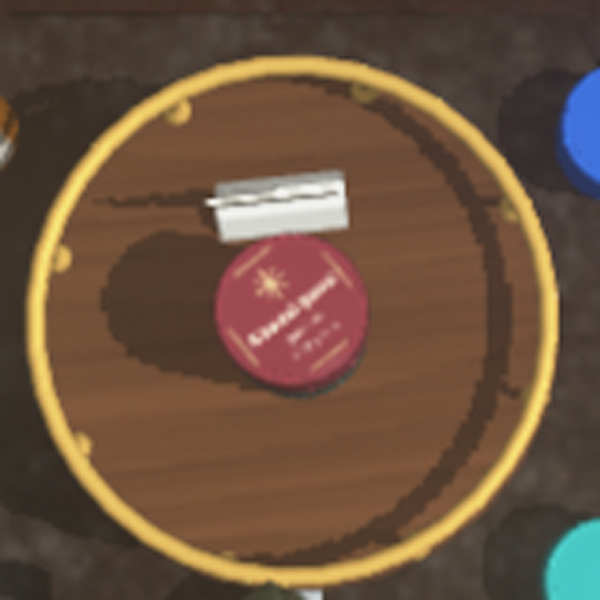

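The card reads 6.0° and read 96.1° by the same method at the start, so it has turned 90.07°, which matches the arc. The tins are at the centre. Next I'll close the fingers and press the tread down.

```bash
python3 -m handwheel '[[[0,0.5,12],0.005],[[20,0,0],0],[[30,0,0],0],[[30,0,0],0],[[30,0,0],0],[[25,0,0],0],[[15,0,0],0],[[0,0,0],0],[[0,0,0],0],[[0,0,0],0]]' 255 25
python3 -m handwheel '[[[5,0,0],0],[[5,0,0],0],[[5,0,0],0],[[5,0,0],0],[[5,0,0],0],[[5,0,0],0],[[5,0,0],0],[[3,0,0],0],[[3,0,0],0],[[0,0,0],0]]'
python3 - <<'E'
from h import *
goto([422,363,60],np.pi/2); s=manip.read_state(); print(s['wrist_force'],s['moment'],s['clock'])
E
```

```text
clock: 22.2
eef_pos: [422.5, 363.6, 108.4]
eef_rot: [0.659, 1.569, 0.653]
wrist_force: [0.2, 0.4, -0.5]
finger_gap: 1.0
clock: 23.45
eef_pos: [422.2, 363.2, 66.2]
eef_rot: [-1.091, 1.571, -1.097]
wrist_force: [0.2, -1.5, -0.3]
finger_gap: 0.2
tool axes x,y,z [[0.0, -0.0, -1.0], [0.006, 1.0, -0.0], [1.0, -0.006, 0.0]] pos [422.2 363.2  66.2]
shift tool [ 6.2 -0.2 -0.2]
world yaw change for y 0.005605870990871509 => spin about tool x (down) -0.005605870990871509 j6 -0.9202629313738756 j1 0.6448173022655757
[ 0.23664806 -1.54028556 -0.28868341] [ 0.05757669 -0.01069932 -0.02350102] 23.45
```

```bash
python3 -m handwheel '[[[2,0,0],0],[[2,0,0],0],[[1,0,0],0],[[1,0,0],0],[[1,0,0],0],[[0.5,0,0],0],[[0.5,0,0],0],[[0.5,0,0],0],[[0,0,0],0],[[0,0,0],0]]'
python3 - <<'E'
from h import *
c=cam('scene'); cv2.imwrite('pics/s7.png',cv2.resize(c['pixels'][190:350,190:390,::-1],(750,600)))
print(manip.read_state()['eef_pos'])
E
```

```text
clock: 24.7
eef_pos: [422.7, 363.6, 60.3]
eef_rot: [0.518, 1.569, 0.512]
wrist_force: [-6.3, -8.1, 28.0]
finger_gap: 0.4
[422.72554881 363.57358834  60.30906133]
```

View pics/s7.png

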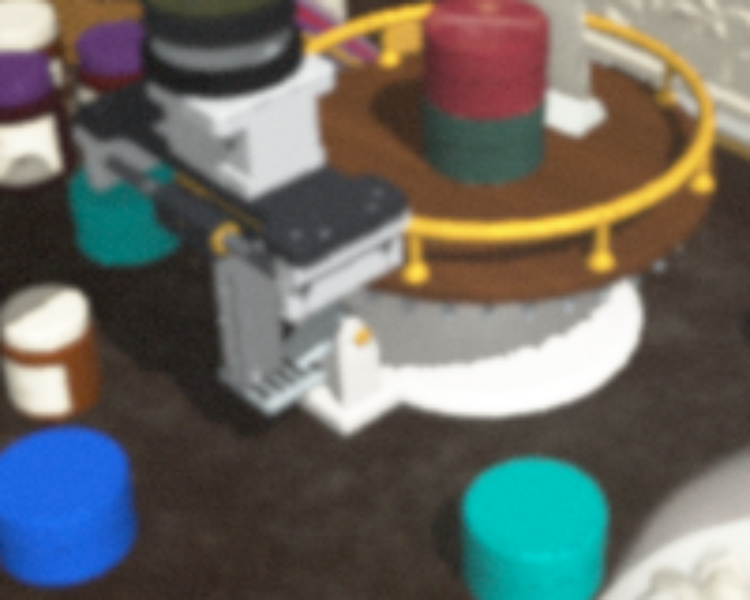

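The tread is at (285,385) under the fingertips, with a 28 N stop force at a tip height of about 49 mm. I'll withdraw and measure the pedal.

```bash
python3 -m handwheel '[[[-3,0,0],0],[[-10,0,-2],0],[[-25,0,-3],0],[[-35,0,-5],0],[[-40,0,-5],0],[[-40,0,0],0],[[-40,0,0],0],[[0,0,0],0],[[0,0,0],0],[[0,0,0],0]]' 0
python3 - <<'E'
from h import *
c=cam('wrist'); 
q,_,_=pts(c,manip.cut_out('pedal_tread','wrist')[0]['region']); q=q[(abs(q[:,1]-362)<18)]
for a in range(405,475,6):
    m=(q[:,0]>=a)&(q[:,0]<a+6)
    if m.sum()>5: print(a+3,np.round(np.percentile(q[m,2],[10,50,90]),1),end=' ; ')
c=cam('top'); p,u,v=pts(c)
d=np.hypot(p[:,0]-589,p[:,1]-361.5)
m=(p[:,2]>165)&(p[:,2]<212)&(p[:,0]>630)&(d<90);q=p[m]
w,V=np.linalg.eigh(np.cov(q[:,:2].T)); print('\ncard',np.degrees(np.arctan2(V[1,0],V[0,0])),q.mean(0))
for n in('top',):
  for t in('upper_tin','pastille_tin','ribbon_reel','brake_pedal'):
    r=manip.cut_out(t,n)[0]; print(t,np.round(r['centre']),np.median(pts(c,r['region'])[0],0))
E
```

```text
clock: 26.0
eef_pos: [406.7, 363.1, 249.6]
eef_rot: [-2.472, 1.568, -2.478]
wrist_force: [0.6, -0.2, -0.0]
finger_gap: 93.5
414 [47.8 49.9 52.6] ; 420 [49.7 50.9 52.1] ; 426 [49.9 51.2 52.4] ; 432 [49.9 51.4 52.6] ; 438 [49.7 50.8 52.1] ; 444 [50.3 51.8 53. ] ; 450 [50.8 53.2 54.9] ; 456 [55.  56.2 57.5] ; 462 [57.  58.6 91.1] ; 468 [59.1 62.8 68.2] ; 474 [65.2 67.1 68.2] ; 
card -173.61522981507153 [638.8070521  366.22868294 193.21120094]
upper_tin [287. 198.] [586.72390534 357.31369929 198.78056767]
pastille_tin [440. 181.] [638.68673374  63.72585199  34.95425738]
ribbon_reel [392. 330.] [340.89272864 166.12989537  25.09611727]
brake_pedal [297. 277.] [450.32546874 351.33707361  51.49293805]
```

The pedal is flat, with its tread at 50–51 mm as at the start. The card, tins and bystanders are all in place. Handing in.

```bash
python3 -c "
from cell import manip
print(manip.sign_off())"
```

```text
the job is handed in; nothing more can be done
None
```

The display stand is turned so the card faces the customers, locked about 5° short of square, and I've handed the job in. It took 26 s of the 72 s.

**What I did:** I pinched the tread by its sides and lifted the pedal to about 0.5 rad, clear of the studs. I then pinched the rail opposite the card, turned the plate 90° clockwise and let go. Last, I pressed the tread back down to its stop with about 28 N and backed away.

**Last checks:**
- **Pedal:** the tread is flat at 50–51 mm, as it was at the start, so it looks fully down and locked. I did not test the lock by pushing on the plate.
- **Turn:** the arm's path gave 89.97° and the card's images gave 90.07° before locking.
- **Direction:** I measured the stand as square to the counter within about 0.5°, so the nearest locking positions are +5° and −5° and I used +5°. Card images read 6.0° before locking and 6.4° after. I take the extra degree or so as bias, because the same method read 96.1° at the start when the plate should have been at 95°.
- **Tins and bystanders:** the tins are stacked and standing in the middle of the plate. The ribbon reel is within about 1 mm of its first position and the pastille tin likewise. I did not measure the other items on the counter.

**Disagreement:** the cameras put the stand about 1–2 mm off from where the gripper felt it. I corrected for that during the turn.

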